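# Put the collet chuck away in the lift-front tool locker

### The job

Lift the green locker's front door by its black handle until its stay locks and it stays up by itself, then stand the gold-nutted collet chuck upright, as it stands now, in the middle of the black rubber pad inside. Then press the red release tab down so that the door comes down until it is fully shut, with the chuck still standing on the pad. Leave the other things where they are.

Things in the scene. Friction and masses are not known exactly. Their poses are not given: they have to be found in the camera images.
- locker: Fixed bench-top locker of green tube and wire mesh, 245 deep, 250 wide, 200 high. Origin on the table straight below the hinge line, mid-width; x from the front (door) to the back, y to its left seen from the robot, z up. Roof plate 15 to 120 mm behind the hinge; side frames at y = +-119, 12 thick. Solid floor 34 thick from x = -125 to +120, open to the front under the raised door (no sill).
- hinge (a point): Middle of the door's hinge line, 200 mm above the table; the line runs along the locker's y.
- door_handle (a point): Middle of the black round bar handle (12 thick, 110 long along the hinge line, 45 mm off the door's outer face); moves with the door. Shut: 123 mm in front of and 97 below the hinge; locked up: about 81 in front and 134 above. Door: sheet 226 wide, 4 thick, reaching 200 mm from the hinge, sloping down to the front at 55 degrees when shut; the bar is 150 mm along it from the hinge.
- door (a joint): Door angle, rad: 0 shut, growing as it rises, 1.81 upper stop. The stay clicks in by itself when the door is raised past about 1.73, and then carries it at about 1.70. Below that an unsupported door sinks shut by itself on a damper in about 3 s. Door 0.6 kg; about 5 N at the handle to raise.
- release_tab (a point): Middle of the top of the stay's red release tab (40 by 56, 6 thick), 245 mm above the table, 46 mm behind the hinge, 190 mm to the left (+y) of the locker's middle, outside its side. Pressed down 8 to 15 mm (under 10 N; hard stop at 18 mm) it frees the stay; it springs back when let go. Keep it down about a second, until the door has begun to sink.
- release (a joint): Turn of the release tab in rad: 0 at rest (stay ready to lock), 0.4 at its stop, fully pressed; the stay is free above about 0.1.
- pad (a point): Middle of the top of the round black rubber pad (70 mm across, 37 mm above the table), fixed on the locker's floor 42 mm in front of the hinge line.
- chuck: Loose collet chuck standing on the table, 54 mm high, about 0.45 kg: gold nut 42 mm across (0 to 20 mm high), steel flange 48 mm across (20 to 36 mm), steel taper 36 narrowing to 26 mm (36 to 54 mm). Origin in the middle of its underside, z up along its axis.
- oil: Blue oil can, 52 mm across, 110 mm high, loose. Leave it alone. Origin at the middle of its underside.
- sleeve: Loose dark steel sleeve, 60 mm across, 50 mm high. Leave it alone. Origin at the middle of its underside.
- spare_a: Smaller chuck with black nut, 38 mm across, 43 mm high, loose at the back of the locker's floor, left. Leave it alone. Origin at the middle of its underside.
- spare_b: The same, back right.
- spanner: Loose spanner on the table. Leave it alone.
- brush: Loose brush on the table. Leave it alone.

How it is judged:
On the way, in this order (a step that is already met when the one before it is completed fails the run):
1. the door stands up on its stay, let go (value of joint door above 1.6 rad and contact force between each of the arm, the fingers and door below 0.1 N), for 0.4 s.
2. the chuck stands upright in the middle of the pad, let go, the door still up (value of joint door above 1.6 rad and horizontal distance between chuck and pad below 0.014 m and distance between chuck and pad below 0.016 m and angle between chuck's own z axis and vertical below 0.1 rad and contact force between the fingers and chuck below 0.1 N), for 0.3 s.
3. the release tab is pressed (value of joint release above 0.05 rad), for 0.05 s.
At the end, for the whole second after the job is handed in: The door is fully shut (within 0.04 rad), the release tab is back up, and the chuck stands upright and still on the pad, within 14 mm of its middle (value of joint door below 0.04 rad and value of joint release below 0.05 rad and horizontal distance between chuck and pad below 0.014 m and distance between chuck and pad below 0.016 m and angle between chuck's own z axis and vertical below 0.1 rad and linear speed of chuck below 0.02 m/s); the robot touches nothing.
It fails at once if another loose thing is shifted by more than 30 mm (distance of any of oil, sleeve, spare_a, spare_b, spanner, brush from where it was at the start of the episode above 0.03 m).
It also fails if it takes over 72 s, if anything falls off the work surface, if the arm or the gripper's body presses on something with over 40 N, if the wrist force passes 120 N, or if a joint passes its speed limit or range.

### The arm

A 6-joint arm with a two-finger parallel gripper is mounted at the origin on the work surface. World frame = base frame: x ahead of the robot, y to its left, z up, the work surface at z = 0. Lengths are in m, angles in rad, forces in N, time in s.
With the tool pointing down it reaches from about 0.275 to 0.975 m from the base axis. Payload 8.4 kg.
Tool frame: the origin (TCP) lies on the centre line of the jaws, within the pads' length; the fingertips stand 14 mm ahead of it and the grasp point (between the pads) lies 5 mm behind it (ctrl.tcp_to_tips is the distance from the TCP to the fingertips, in m); z points along the fingers, y is the line along which they close (so a half turn about z gives the same grasp; the last joint's range is limited). The gripper opens to 92 mm and grips with 3 to 60 N. Pads are 20 mm wide; open, the fingers measure 128 mm over their backs; the gripper's body (75 mm by 189 mm) begins 69 mm behind the grasp point.
Start: joints at [-1.187, 0.353, 1.633, -0, 1.155, -0.002], TCP at [0.235, -0.579, 0.229] pointing down, gripper open.
Joint ranges: [-2.63, 2.63], [-0.92, 2.1], [0.06, 2.66], [-1.3, 4.44], [0, 2.69], [-3.02, 3.02]. Speed limits (rad/s): [2.22, 2.22, 2.79, 3.14, 3.14, 3.14].

### API

Orientations are given as [roll, pitch, yaw] about the fixed x, y, z axes, in that order (R = Rz(yaw) Ry(pitch) Rx(roll)).
In Python, from cell import ctrl gives the robot as it stands.
- The arm moves only by the shell command python3 -m handwheel 'ROWS' [FORCE]. ROWS is JSON, a list of rows, each a list of 3 entries, a list of its own where there are three numbers: the turn, a rotation vector about the tool's x, y, z in degrees, then the shift along the tool's x, y, z in cm, then the closure, from 0 (fully open) to 1 (shut). In form: [[[wx, wy, wz], [tx, ty, tz], grip], ...]. A call has 1 to 12 rows; each row is the pose to reach, as a shift and turn from the pose commanded when the call began, along the tool's axes at that moment; what a row does not reach only later rows make up. A row lasts 1/12 s, in which the tool goes at most 41.7 mm and 7.16 degrees, less where a joint would pass 70% of its speed; a pose out of reach is approached as far as the arm can. A call with a gripper value outside its range is refused whole. The fingers move at their own pace and stop on an object; FORCE is the grip in N (left out, the last holds). Time passes only in rows, so rows that repeat a pose let the fingers close. It gives the time, the measured TCP pose, the force, the opening and the grip force at its end, in the units of the state.
- ctrl.read_state(): the state, without advancing time (a new reading comes with each control period).
- ctrl.get_image(name): name is "scene" or "top" or "wrist"; returns a dict with "color" (480x640x3 uint8, red, green, blue), "z_map" (480x640 float32, m along the optical axis (not along the pixel's ray), 0 where there is no reading), "mtx" (3x3 intrinsics, pixels), "k1" (the pictures are not rectified: a ray, as slopes to the right and down, at radius r is drawn at 1 + k1 r^2 times it, then the intrinsics apply), "origin" and "orientation" of the camera in the world; the wrist camera has in their place "tool_from_camera" (4x4, takes a point from camera to tool coordinates, whose origin is the TCP and whose axes are the flange's). Camera axes: x right, y up, looking along -z (the intrinsics and any distortion apply to the point x, -y, -z); pixel columns grow to the right and rows downward; lengths in m; the calibration is good to about 2 mm. A picture is of the moment at which its call begins: read the wrist's pose just before it.
- ctrl.finish_job(): hands the job in; it is judged then, once.
The state is a dict: "time": time; "qpos": joint angles; "qd": joint speeds; "joint_efforts": joint torques, N m; "ee_pos": TCP position; "tool_rot": TCP orientation; "ft_force": force on the tool from outside, world axes, zero at the start; "ft_torque": the same for the moment, N m; "finger_gap": opening from 0.0 (shut) to 1.0 (fully open); "gripper_force": force on a finger pad.
Only numpy, scipy, OpenCV 4.12 (cv2) and the standard library are available. Lean on these libraries where they do the work, as an engineer would, in place of code of your own. Each camera call takes 0.05 s, during which the arm holds its last target. There are 200 camera calls.

## Working session

There is one attempt and no reset: what is moved stays moved. The work goes in short steps, Python scripts to look and compute and a shell command to move; the robot and the scene stay as the last step left them, time stands still between calls to the robot, and variables do not carry over. Pictures are saved under pics/ and viewed, at most 10 in all, crops included, and the job is handed in when it is done.

```bash
mkdir -p pics; cat > h.py <<'E'
import numpy as np, cv2
from scipy.spatial.transform import Rotation as R
from cell import ctrl
def cloud(im):
    z=im["z_map"]; K=im["mtx"]; h,w=z.shape
    u,v=np.meshgrid(np.arange(w),np.arange(h))
    p=np.stack([u,v],-1).reshape(-1,1,2).astype(np.float64)
    s=cv2.undistortPoints(p,K,np.array([im["k1"],0,0,0.])).reshape(h,w,2)
    return np.stack([s[...,0]*z,-s[...,1]*z,-z],-1)
def world(im,st=None):
    c=cloud(im)
    if "origin" in im:
        o=im["orientation"]; o=np.array(o)
        M=o if o.shape==(3,3) else R.from_euler("xyz",o).as_matrix()
        return c@M.T+np.array(im["origin"])
    T=np.array(im["tool_from_camera"]); c=c@T[:3,:3].T+T[:3,3]
    return c@R.from_euler("xyz",st["tool_rot"]).as_matrix().T+np.array(st["ee_pos"])
def snap(n,f):
    st=ctrl.read_state(); im=ctrl.get_image(n); cv2.imwrite("pics/%s.png"%f,im["color"][...,::-1]); 
    W=world(im,st); W[im["z_map"]==0]=np.nan
    np.savez("pics/%s.npz"%f,W=W,c=im["color"]); return im,W
E
python3 - <<'E'
from h import *
for n in("scene","top"):
    im,W=snap(n,n+"0"); print(n,im["origin"],im["orientation"],im["k1"],im["mtx"].tolist())
print(ctrl.read_state())
a=cv2.imread("pics/scene0.png");b=cv2.imread("pics/top0.png")
E
```

```text
scene [1.39821534 0.94390268 1.03812367] [0.95022552 0.0039247  2.41943268] -0.15529302751393992 [[541.9519252106827, 0.0, 319.71158889218265], [0.0, 541.9519252106827, 241.00212105137052], [0.0, 0.0, 1.0]]
top [ 0.51078337 -0.00291864  1.43504261] [ 3.22440762e-02 -1.54873683e-04 -1.57107136e+00] -0.09963982209242929 [[457.47372476471116, 0.0, 316.19612296684625], [0.0, 457.47372476471116, 240.64961121031263], [0.0, 0.0, 1.0]]
{'time': 0.1, 'qpos': array([-1.18737312e+00,  3.53578017e-01,  1.63403848e+00, -2.58259830e-05,
        1.15520418e+00, -2.41743411e-03]), 'qd': array([ 0.00047178, -0.0017754 , -0.00251433,  0.00094451,  0.00062071,
       -0.00044887]), 'joint_efforts': array([ 9.93905232e-04, -5.94907737e+01, -3.34930837e+01,  7.00523215e-02,
        1.85319828e-02, -2.50782034e-05]), 'ee_pos': array([ 0.23503674, -0.57866966,  0.22794841]), 'tool_rot': array([-3.14036457e+00,  2.06460495e-05,  3.85851094e-01]), 'ft_force': array([ 1.74559719, -0.21313753, -0.43420407]), 'ft_torque': array([-0.00886347,  0.05083029, -0.02348683]), 'gripper_force': 0.0, 'finger_gap': 0.998069864458733}
```

View pics/top0.png

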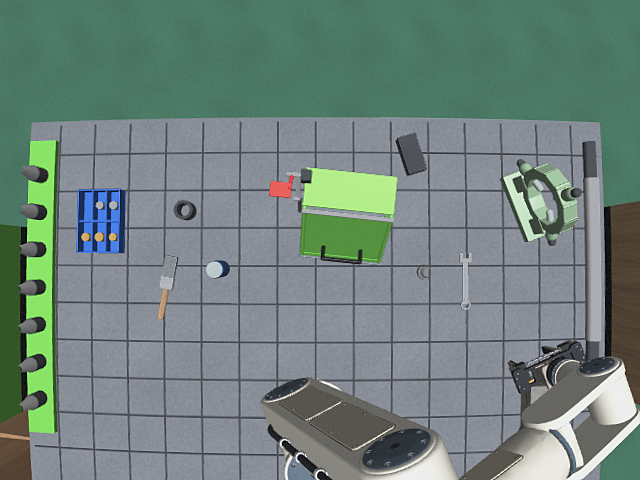

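View pics/scene0.png

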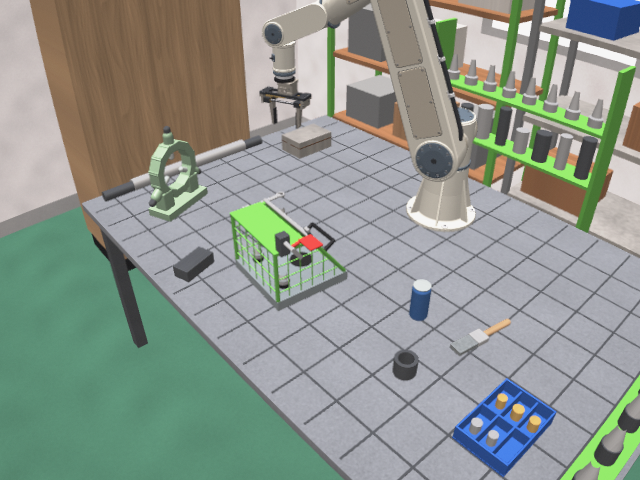

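The top view shows the locker near (345,215), the handle bar near (341,255), the tab near (281,188), the chuck near (424,271), the can near (217,269), the sleeve near (185,210) and the spanner near (465,280). Next I measure these.

```bash
cat > m.py <<'E'
from h import *
d=np.load("pics/top0.npz");W=d["W"];c=d["c"].astype(int)
u,v=np.meshgrid(np.arange(640),np.arange(480))
def rep(n,m):
    P=W[m];P=P[~np.isnan(P[:,0])];print(n,len(P),"med",np.median(P,0).round(4),"min",P.min(0).round(4),"max",P.max(0).round(4));return P
box=lambda a,b,e,f:(u>=a)&(u<=b)&(v>=e)&(v<=f)
r,g,b=c[...,0],c[...,1],c[...,2]
P=rep("tab",box(262,300,170,205)&(r>150)&(g<80)); print(P[:,:2].mean(0))
roof=rep("roof",box(295,400,160,210)&(g>180)&(b<120)&(abs(W[...,2]-.2)<.012))
print("roofrect",cv2.minAreaRect(roof[:,:2].astype(np.float32)))
dk=(c.max(2)<60)
H=rep("handle",box(315,368,240,268)&dk&(W[...,2]>.09))
mm=H[:,:2].mean(0);q=np.linalg.svd(H[:,:2]-mm)[2][0];t=(H[:,:2]-mm)@q;print(mm,q,t.min(),t.max())
door=rep("door",box(300,392,205,265)&(g>100)&(b<80)&(W[...,2]>.04)&(W[...,2]<.19))
A=np.c_[door[:,:2],np.ones(len(door))];s=np.linalg.lstsq(A,door[:,2],rcond=None)[0];print("door plane",s,np.degrees(np.arctan(np.hypot(*s[:2]))),"yaw",np.degrees(np.arctan2(s[1],s[0])))
C=rep("chuck",box(412,436,258,284)&(W[...,2]>.012)); T=rep("chucktop",box(412,436,258,284)&(W[...,2]>.049));F=rep("flange",box(412,436,258,284)&(W[...,2]>.03))
print(cv2.minEnclosingCircle(F[:,:2].astype(np.float32)),cv2.minEnclosingCircle(T[:,:2].astype(np.float32)))
rep("can",box(200,235,255,285)&(W[...,2]>.1)); rep("spanner",box(455,475,245,310)&(W[...,2]>.003));
E
python3 m.py
python3 - <<'E'
from h import *
d=np.load("pics/scene0.npz");W=d["W"];c=d["c"].astype(int)
r,g,b=c[...,0],c[...,1],c[...,2]
m=(r>150)&(g<80)&(b<80); m[:220]=0;m[270:]=0;m[:,:290]=0;m[:,330:]=0
P=W[m];print("tab scene",np.nanmean(P,0),np.nanmin(P,0),np.nanmax(P,0))
m=(g>180)&(b<120)&(r<200);m[:195]=0;m[260:]=0;m[:,:225]=0;m[:,300:]=0
P=W[m];P=P[abs(P[:,2]-.2)<.012];print("roof",cv2.minAreaRect(P[:,:2].astype(np.float32)),np.median(P,0))
E
```

```text
tab 55 med [0.6951 0.0683 0.242 ] min [0.663  0.0606 0.2328] max [0.7234 0.1208 0.2489]
[0.6927697  0.07742756]
roof 53 med [0.6537 0.011  0.1982] min [ 0.6335 -0.2219  0.1912] max [0.748  0.0329 0.2029]
roofrect ((0.6883705854415894, -0.09466087818145752), (0.2521374523639679, 0.1089426800608635), 87.4737548828125)
handle 142 med [ 0.5003 -0.0706  0.1056] min [ 0.4886 -0.1347  0.0904] max [ 0.5325 -0.0171  0.1124]
[ 0.50234589 -0.07273157] [-0.1198069  -0.99279721] -0.058003108066941936 0.06092018792212975
door 3230 med [ 0.5644 -0.0801  0.1231] min [ 0.4906 -0.2082  0.0401] max [0.6297 0.0461 0.1899]
door plane [ 1.39376433 -0.14739925 -0.67652387] 54.49204900634941 yaw -6.036945248396856
chuck 69 med [ 0.4622 -0.3271  0.0388] min [ 0.4374 -0.3536  0.0142] max [ 0.4838 -0.3139  0.0541]
chucktop 8 med [ 0.451  -0.3319  0.0508] min [ 0.4477 -0.3521  0.0491] max [ 0.4721 -0.325   0.0541]
flange 52 med [ 0.4627 -0.3282  0.0433] min [ 0.444  -0.3536  0.03  ] max [ 0.4778 -0.3166  0.0541]
((0.46087098121643066, -0.33526426553726196), 0.0208144374191761) ((0.45861634612083435, -0.3376648426055908), 0.014620454981923103)
can 225 med [0.471  0.2946 0.1087] min [0.4479 0.2718 0.1002] max [0.4943 0.3197 0.1167]
spanner 341 med [ 0.4453 -0.4719  0.006 ] min [ 0.3379 -0.5056  0.003 ] max [ 0.5399 -0.4402  0.0141]
tab scene [0.69498663 0.09348568 0.24119335] [0.64905172 0.04944559 0.22745436] [0.7197891  0.12587334 0.24676216]
roof ((0.6848788857460022, -0.09203691780567169), (0.25219571590423584, 0.11350054293870926), 83.35454559326172) [ 0.68888509 -0.10500242  0.19808958]
```

```bash
cat >> h.py <<'E'
YAW=np.radians(-6.5); 
def ax(yaw=None):
    y=YAW if yaw is None else yaw
    return np.array([np.cos(y),np.sin(y),0]),np.array([-np.sin(y),np.cos(y),0]),np.array([0,0,1.])
def ori(t,yaw=None,flip=0):
    """tool z tilted t deg forward of straight down; flip=0: tool x = left, flip=+-90: turned about tool z"""
    ex,ey,ez=ax(yaw); t=np.radians(t); z=np.sin(t)*ex-np.cos(t)*ez
    return R.from_matrix(np.c_[ey,np.cross(z,ey),z])*R.from_euler("z",flip,degrees=True)
def rows(wps,p0=None,R0=None):
    s=ctrl.read_state(); p0=np.array(s["ee_pos"]) if p0 is None else p0; R0=R.from_euler("xyz",s["tool_rot"]) if R0 is None else R0
    for p,r in wps:
        w=np.degrees((R0.inv()*r).as_rotvec()); d=R0.inv().apply(np.asarray(p)-p0)*100
        print([w.round(1).tolist(),d.round(2).tolist()])
E
python3 - <<'E'
from h import *
h=np.array([.501,-.0735,.103]); r=ori(30); z=r.as_matrix()[:,2]
rows([(h-.165*z,r)]); print(h-.165*z)
E
```

```text
[[-27.1, 16.0, -59.9], [36.41, -40.75, -1.75]]
[ 0.41903032 -0.06416073  0.24589419]
```

```bash
python3 -m handwheel '[[[0,0,0],[3,-3.4,-2],0],[[-5,3,-10],[6,-6.8,-4],0],[[-10,6,-20],[9,-10,-5],0],[[-15,9,-30],[12,-13.5,-5],0],[[-20,12,-40],[15,-17,-5],0],[[-25,14,-50],[18,-20.4,-5],0],[[-27.1,16,-59.9],[21,-23.8,-5],0],[[-27.1,16,-59.9],[24,-27.2,-5],0],[[-27.1,16,-59.9],[27,-30.5,-4],0],[[-27.1,16,-59.9],[30,-34,-3],0],[[-27.1,16,-59.9],[33,-37.4,-2],0],[[-27.1,16,-59.9],[36.4,-40.7,-1.7],0]]'
python3 -m handwheel '[[[0,0,0],[0,0,0],0.67],[[0,0,0],[0,0,0],0.67]]'
cat > m2.py <<'E'
from h import *
st=ctrl.read_state();print(st["ee_pos"],st["tool_rot"],st["qpos"],st["finger_gap"])
im,W=snap("wrist","w1");
E
python3 m2.py
```

```text
time: 1.1
ee_pos: [0.3937, -0.1241, 0.2526]
tool_rot: [2.619, 0.001, 1.458]
ft_force: [-0.3, -0.7, 0.0]
finger_gap: 0.999
gripper_force: 0.0
time: 1.27
ee_pos: [0.3956, -0.1237, 0.2537]
tool_rot: [2.62, 0.002, 1.463]
ft_force: [-0.1, -0.3, 0.3]
finger_gap: 0.876
gripper_force: 0.0
[ 0.39562343 -0.12374838  0.25368153] [2.62000791e+00 1.70895780e-03 1.46319540e+00] [-0.44251472 -0.28460301  2.34993055  0.2923021   0.59859179 -0.53750116] 0.876283707157885
```

View pics/w1.png

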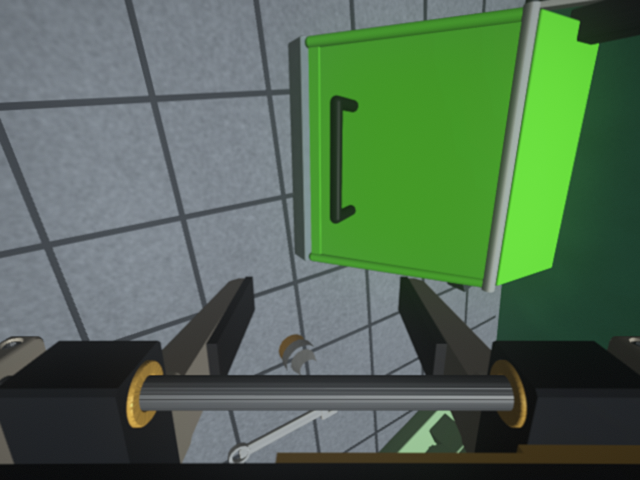

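The wrist view shows the handle bar from (336,100) to (336,218), the door plate around it, the hinge tube near (512,140), and the chuck with its gold nut near (297,350). I refine the bar, the hinge and the chuck from this image.

```bash
python3 - <<'E'
from h import *
d=np.load("pics/w1.npz");W=d["W"];c=d["c"].astype(int);u,v=np.meshgrid(np.arange(640),np.arange(480))
r,g,b=c[...,0],c[...,1],c[...,2]
box=lambda a,b,e,f:(u>=a)&(u<=b)&(v>=e)&(v<=f)
m=box(328,345,98,218)&(c.max(2)<70)&(W[...,2]>.085);P=W[m]
mm=np.median(P,0);q=np.linalg.svd(P-P.mean(0))[2][0];t=(P-P.mean(0))@q
print("bar",len(P),P.mean(0),q,t.min(),t.max(),"mid",P.mean(0)+q*(t.min()+t.max())/2,"yaw",np.degrees(np.arctan2(-q[0]*np.sign(q[1]),abs(q[1]))))
m=box(350,490,50,260)&(g>100)&(b<80);P=W[m];s=np.linalg.lstsq(np.c_[P[:,:2],np.ones(len(P))],P[:,2],rcond=None)[0]
print("door",s,np.degrees(np.arctan(np.hypot(*s[:2]))),np.degrees(np.arctan2(s[1],s[0])),np.nanmin(P,0),np.nanmax(P,0))
m=box(490,600,5,295)&(g>200)&(b<120)&(abs(W[...,2]-.2)<.01);P=W[m];print("roof",cv2.minAreaRect(P[:,:2].astype(np.float32)),np.median(P,0))
m=box(265,330,320,378)&(W[...,2]>.012)&(W[...,2]<.06);P=W[m];print("chuck",len(P),P.min(0),P.max(0),P.mean(0))
f=P[(P[:,2]>.022)&(P[:,2]<.037)];
from scipy.optimize import least_squares
for lo,hi,rad in((.022,.034,.024),(.002,.018,.021)):
    Q=W[box(265,330,320,378)&(W[...,2]>lo)&(W[...,2]<hi)]
    x=least_squares(lambda x:np.hypot(Q[:,0]-x[0],Q[:,1]-x[1])-rad,[.461,-.335],loss="soft_l1",f_scale=.002);print("fit",len(Q),x.x,np.abs(x.fun).mean())
E
```

```text
bar 1259 [ 0.49786154 -0.06966138  0.10721844] [-0.10204998 -0.99471025 -0.01171818] -0.05379691077409934 0.06212067815428709 mid [ 0.49743682 -0.07380125  0.10716967] yaw -5.857633383917354
 ** On entry to DLASCL parameter number  4 had an illegal value
 ** On entry to DLASCL parameter number  4 had an illegal valueTraceback (most recent call last):
  File "<stdin>", line 8, in <module>
    x, resids, rank, s = _umath_linalg.lstsq(a, b, rcond,
                         ~~~~~~~~~~~~~~~~~~~^^^^^^^^^^^^^
                                             signature=signature)
                                             ^^^^^^^^^^^^^^^^^^^^
    raise LinAlgError("SVD did not converge in Linear Least Squares")
numpy.linalg.LinAlgError: SVD did not converge in Linear Least Squares
```

```bash
python3 - <<'E'
from h import *
d=np.load("pics/w1.npz");W=np.nan_to_num(d["W"],nan=-9);c=d["c"].astype(int);u,v=np.meshgrid(np.arange(640),np.arange(480))
r,g,b=c[...,0],c[...,1],c[...,2]
box=lambda a,b,e,f:(u>=a)&(u<=b)&(v>=e)&(v<=f)
m=box(350,490,50,260)&(g>100)&(b<80)&(W[...,2]>0);P=W[m];s=np.linalg.lstsq(np.c_[P[:,:2],np.ones(len(P))],P[:,2],rcond=None)[0]
print("door",s,np.degrees(np.arctan(np.hypot(*s[:2]))),np.degrees(np.arctan2(s[1],s[0])),np.nanmin(P,0),np.nanmax(P,0))
m=box(490,600,5,295)&(g>200)&(b<120)&(abs(W[...,2]-.2)<.01);P=W[m];print("roof",cv2.minAreaRect(P[:,:2].astype(np.float32)),np.median(P,0))
from scipy.optimize import least_squares
for lo,hi,rad in((.022,.034,.024),(.002,.018,.021)):
    Q=W[box(265,330,320,378)&(W[...,2]>lo)&(W[...,2]<hi)]
    x=least_squares(lambda x:np.hypot(Q[:,0]-x[0],Q[:,1]-x[1])-rad,[.461,-.335],loss="soft_l1",f_scale=.002);print("fit",len(Q),x.x,np.abs(x.fun).mean())
st=ctrl.read_state()
import h; h.YAW=np.radians(-6.3)
b=np.array([.4985,-.0737,.103]);r=ori(30);z=r.as_matrix()[:,2]
rows([(b-.08*z,r),(b+.005*z,r)])
E
```

```text
door [ 1.4204751  -0.15152998 -0.69233337] 55.00728422805127 -6.089031905065641 [ 0.52038723 -0.19361199  0.07365531] [0.61635324 0.02805704 0.1977019 ]
roof ((0.6874810457229614, -0.09504307806491852), (0.24690356850624084, 0.10415630042552948), 84.21229553222656) [ 0.68192067 -0.0786827   0.20037125]
fit 203 [ 0.46199582 -0.3400181 ] 0.00042581759766939904
fit 351 [ 0.46303912 -0.34002743] 0.01120694705012763
[[-0.1, 0.1, 0.0], [6.3, 0.84, 9.89]]
[[-0.1, 0.1, 0.0], [6.32, 0.85, 18.39]]
```

```bash
sed -i 's/radians(-6.5)/radians(-6.0)/' h.py; cat >> h.py <<'E'
HG=np.array([.6206,-.0872,.2])
def L(x,y,z):
    ex,ey,ez=ax(); return np.array([HG[0],HG[1],0])+x*ex+y*ey+z*ez
E
python3 -m handwheel '[[[0,0,0],[2,0.3,3],0.67],[[0,0,0],[4,0.6,6],0.67],[[0,0,0],[6.3,0.8,9.9],0.67],[[0,0,0],[6.3,0.8,11.5],0.67],[[0,0,0],[6.3,0.8,13],0.67],[[0,0,0],[6.3,0.8,14.5],0.67],[[0,0,0],[6.3,0.8,16],0.67],[[0,0,0],[6.3,0.8,17],0.67],[[0,0,0],[6.3,0.8,18],0.67],[[0,0,0],[6.3,0.8,18.4],0.67],[[0,0,0],[6.3,0.8,18.4],0.67],[[0,0,0],[6.3,0.8,18.4],0.67]]'
python3 - <<'E'
from h import *
st=ctrl.read_state();T=R.from_euler("xyz",st["tool_rot"]).as_matrix()
g=np.array(st["ee_pos"])-.005*T[:,2];ex,ey,ez=ax();d=g-HG;print(g,"in locker",d@ex,d@ey,d[2],"want -.123,0,-.097")
E
```

```text
time: 2.32
ee_pos: [0.5005, -0.0776, 0.0981]
tool_rot: [2.62, 0.001, 1.452]
ft_force: [-0.6, -0.6, 0.4]
finger_gap: 0.328
gripper_force: 0.0
[ 0.49797982 -0.0773263   0.10238681] in locker -0.12298053376738373 -0.0029976891292589976 -0.09761318584915493 want -.123,0,-.097
```

```bash
python3 -m handwheel '[[[0,0,0],[0,0,0],1],[[0,0,0],[0,0,0],1],[[0,0,0],[0,0,0],1],[[0,0,0],[0,0,0],1]]' 12
cat > arc.py <<'E'
from h import *
import sys
f0,f1,n=map(float,sys.argv[1:4]);t0,t1=map(float,sys.argv[4:6])
st=ctrl.read_state();R0=R.from_euler("xyz",st["tool_rot"]);z0=R0.as_matrix()[:,2]
ex,ey,ez=ax();g0=np.array(st["ee_pos"])-.005*z0-HG
print("now",g0@ex,g0@ey,g0[2],"phi",np.arctan2(g0[2],-g0@ex)+.668,np.hypot(g0@ex,g0[2]))
r=.1566
def tgt(f,t):
    a=f-.668;o=ori(t)
    return L(-r*np.cos(a),g0@ey,.2+r*np.sin(a))+.005*o.as_matrix()[:,2],o
rows([tgt(f,t) for f,t in zip(np.linspace(f0,f1,int(n)+1)[1:],np.linspace(t0,t1,int(n)+1)[1:])])
E
python3 arc.py 0 0.9 12 30 20
```

```text
time: 2.65
ee_pos: [0.501, -0.0759, 0.099]
tool_rot: [2.618, 0.002, 1.456]
ft_force: [-1.2, -4.5, 2.0]
finger_gap: 0.126
gripper_force: 12.0
now -0.12264233003294249 -0.0011932365572956008 -0.09666333497812948 phi 0.000512555116224056 0.1561567848189865
[[0.8, 0.4, -0.5], [-0.01, -0.18, -1.15]]
[[1.7, 0.4, -0.5], [-0.01, -0.22, -2.33]]
[[2.5, 0.4, -0.5], [-0.02, -0.18, -3.5]]
[[3.3, 0.4, -0.5], [-0.03, -0.05, -4.67]]
[[4.2, 0.4, -0.5], [-0.04, 0.17, -5.82]]
[[5.0, 0.4, -0.5], [-0.04, 0.48, -6.95]]
[[5.8, 0.4, -0.5], [-0.05, 0.86, -8.06]]
[[6.7, 0.4, -0.5], [-0.05, 1.33, -9.13]]
[[7.5, 0.4, -0.5], [-0.05, 1.88, -10.17]]
[[8.3, 0.4, -0.5], [-0.05, 2.51, -11.16]]
[[9.2, 0.4, -0.5], [-0.06, 3.2, -12.1]]
[[10.0, 0.4, -0.5], [-0.06, 3.97, -12.98]]
```

```bash
python3 -m handwheel '[[[0.8,0,0],[0,-0.2,-1.1],1],[[1.7,0,0],[0,-0.2,-2.3],1],[[2.5,0,0],[0,-0.2,-3.5],1],[[3.3,0,0],[0,0,-4.7],1],[[4.2,0,0],[0,0.2,-5.8],1],[[5,0,0],[0,0.5,-6.9],1],[[5.8,0,0],[0,0.9,-8.1],1],[[6.7,0,0],[0,1.3,-9.1],1],[[7.5,0,0],[0,1.9,-10.2],1],[[8.3,0,0],[0,2.5,-11.2],1],[[9.2,0,0],[0,3.2,-12.1],1],[[10,0,0],[0,4,-13],1]]'
python3 arc.py 0.9 1.78 12 20 -2
```

```text
time: 3.65
ee_pos: [0.4682, -0.0722, 0.2301]
tool_rot: [2.799, 0.003, 1.456]
ft_force: [-0.9, -6.8, -7.4]
finger_gap: 0.127
gripper_force: 12.0
now -0.15476359933837036 -0.0009876713947714235 0.03478781986828633 phi 0.8891053901132384 0.15862523157226902
[[1.4, 0.4, -0.5], [0.0, 0.91, -0.98]]
[[3.3, 0.4, -0.5], [0.0, 1.62, -1.87]]
[[5.1, 0.3, -0.5], [0.0, 2.39, -2.7]]
[[6.9, 0.3, -0.5], [0.01, 3.22, -3.48]]
[[8.8, 0.3, -0.5], [0.01, 4.11, -4.19]]
[[10.6, 0.3, -0.5], [0.01, 5.05, -4.83]]
[[12.4, 0.3, -0.5], [0.02, 6.03, -5.41]]
[[14.3, 0.3, -0.5], [0.02, 7.05, -5.91]]
[[16.1, 0.3, -0.5], [0.03, 8.1, -6.33]]
[[17.9, 0.3, -0.5], [0.03, 9.18, -6.67]]
[[19.8, 0.3, -0.5], [0.04, 10.29, -6.94]]
[[21.6, 0.3, -0.5], [0.05, 11.41, -7.12]]
```

```bash
python3 -m handwheel '[[[1.5,0,0],[0,0.8,-1],1],[[3.3,0,0],[0,1.5,-1.9],1],[[5.1,0,0],[0,2.3,-2.7],1],[[6.9,0,0],[0,3.1,-3.5],1],[[8.8,0,0],[0,4,-4.2],1],[[10.6,0,0],[0,5,-4.8],1],[[12.4,0,0],[0,6,-5.4],1],[[14.3,0,0],[0,7,-5.9],1],[[16.1,0,0],[0,8,-6.3],1],[[18,0,0],[0,9.1,-6.7],1],[[19.8,0,0],[0,10.2,-6.9],1],[[21.6,0,0],[0,11.3,-7.1],1]]'
python3 -m handwheel '[[[0,0,0],[0,0,0],1],[[0,0,0],[0,0,0],1],[[0,0,0],[0,0,0],1]]'
python3 arc.py 1.75 1.7 2 -2 -2
```

```text
time: 4.65
ee_pos: [0.5484, -0.0808, 0.3374]
tool_rot: [-3.103, 0.003, 1.456]
ft_force: [-13.7, 2.1, 11.1]
finger_gap: 0.126
gripper_force: 12.0
time: 4.9
ee_pos: [0.5507, -0.0811, 0.3375]
tool_rot: [-3.11, 0.003, 1.456]
ft_force: [-10.1, -0.2, 11.8]
finger_gap: 0.124
gripper_force: 12.0
now -0.06999721416382271 -0.0012305064823098742 0.14252467686212983 phi 1.7822751229751073 0.1587856841952403
[[0.2, 0.1, -0.6], [-0.0, -0.68, 0.64]]
[[0.2, 0.1, -0.6], [-0.01, -1.01, 0.84]]
```

```bash
python3 -m handwheel '[[[0,0,0],[0,-0.3,0.3],1],[[0,0,0],[0,-0.7,0.6],1],[[0,0,0],[0,-1,0.8],1],[[0,0,0],[0,-1,0.8],1],[[0,0,0],[0,-1,0.8],0.67],[[0,0,0],[0,-1,0.8],0.67],[[0,0,0],[0,-1,0.8],0.67],[[0,0,0],[0,-1,0.8],0.67]]'
python3 arc.py 1.75 1.7 2 -2 -2
```

```text
time: 5.57
ee_pos: [0.542, -0.0798, 0.3283]
tool_rot: [-3.112, 0.002, 1.456]
ft_force: [0.8, -0.3, -0.2]
finger_gap: 0.331
gripper_force: 0.0
now -0.07882323822896896 -0.0008565070305515325 0.13332931795953107 phi 1.7048784033093196 0.154886441990429
[[0.3, 0.1, -0.6], [0.0, 0.17, -0.31]]
[[0.3, 0.1, -0.6], [-0.0, -0.16, -0.1]]
```

```bash
python3 -m handwheel '[[[0,0,0],[0,0,-1],0.67],[[0,0,0],[0,0,-2],0.67],[[0,0,0],[0,0,-4],0.67],[[0,0,0],[0,0,-7],0.67],[[0,0,0],[0,-2,-10],0.67],[[0,0,0],[0,-4,-13],0.67],[[0,0,0],[0,-8,-14],0.67],[[0,0,0],[0,-10,-14],0.67],[[0,0,0],[0,-10,-14],0.67]]'
python3 - <<'E'
from h import *
im=ctrl.get_image("wrist");print(np.array(im["tool_from_camera"]).round(3).tolist())
d=ctrl.get_image("top");cv2.imwrite("pics/top1.png",d["color"][...,::-1])
st=ctrl.read_state();print(st["qpos"].round(3))
yw=np.radians(-30);r=ori(52,yw,90);z=r.as_matrix()[:,2];c=np.array([.462,-.340,.028])
p=c+.005*z-.13*z;print(p);rows([(p+[0,0,.08],r),(p,r),(c+.005*z,r)])
E
```

```text
time: 6.32
ee_pos: [0.4443, -0.0684, 0.4746]
tool_rot: [-3.116, 0.002, 1.456]
ft_force: [0.9, 0.3, 0.6]
finger_gap: 0.33
gripper_force: 0.0
[[-0.001, 0.957, 0.29, 0.082], [1.0, 0.001, 0.0, 0.001], [0.0, 0.29, -0.957, -0.157], [0.0, 0.0, 0.0, 1.0]]
[-0.154 -0.061  1.6   -0.003  1.629 -0.039]
[ 0.37669533 -0.29074933  0.10495768]
[[-51.9, 35.0, 104.2], [-22.82, -3.65, 28.92]]
[[-51.9, 35.0, 104.2], [-22.81, -3.43, 36.92]]
[[-51.9, 35.0, 104.2], [-26.87, 6.18, 44.68]]
```

View pics/top1.png

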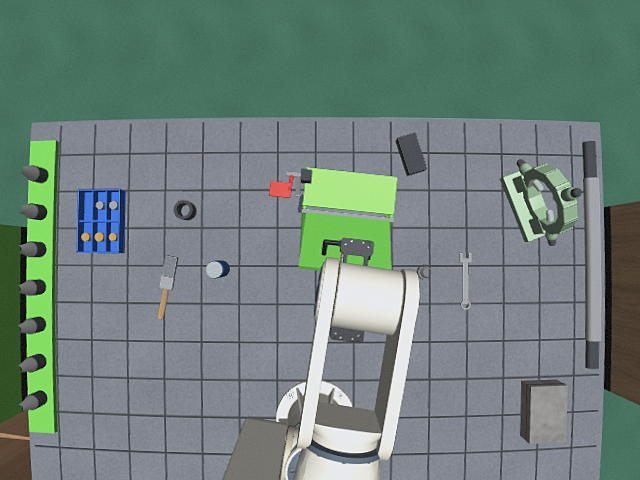

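The top view shows the door raised, with the handle near (345,245) and clear of the gripper. Now I reorient for the chuck.

```bash
python3 - <<'E'
from h import *
yw=np.radians(-30);r=ori(56,yw,90);z=r.as_matrix()[:,2];c=np.array([.462,-.340,.028])
p=c-.125*z;rows([(p+[0,0,.08],r)])
E
python3 -m handwheel '[[[0,0,7],[-3,-3,0],0.3],[[0,0,14],[-6,-5,0],0],[[-3,1,21],[-9,-6,2],0],[[-6,3,27],[-12,-6,4],0],[[-9,5,33],[-15,-6,6],0],[[-12,7,39],[-18,-6,9],0],[[-15,9,45],[-20,-6,12],0],[[-18,11,50],[-22,-6,15],0],[[-21,13,55],[-22.8,-5,18],0],[[-25,15,60],[-22.8,-4,21],0],[[-28,18,65],[-22.8,-4,22],0],[[-31,20,69],[-22.8,-4,22],0]]'
python3 - <<'E'
from h import *
yw=np.radians(-30);r=ori(56,yw,90);z=r.as_matrix()[:,2];c=np.array([.462,-.340,.028])
p=c-.125*z;rows([(p+[0,0,.08],r)]);print(ctrl.read_state()["qpos"].round(2))
E
```

```text
[[-55.7, 37.5, 102.8], [-22.62, -4.1, 29.64]]
time: 7.42
ee_pos: [0.3735, -0.2899, 0.2493]
tool_rot: [2.913, -0.529, 0.267]
ft_force: [0.6, 0.9, -0.5]
finger_gap: 0.999
gripper_force: 0.0
[[-18.7, 20.2, 35.6], [-3.66, -1.58, 5.92]]
[-0.95 -0.11  2.26  0.66  0.67 -0.04]
```

```bash
python3 -m handwheel '[[[-2,2,4],[-0.5,0,0.7],0],[[-4,4,8],[-1,-0.3,1.4],0],[[-6,7,12],[-1.5,-0.5,2],0],[[-8,9,16],[-2,-0.8,2.7],0],[[-10,11,20],[-2.5,-1,3.4],0],[[-12,13,24],[-3,-1.2,4],0],[[-14,15,28],[-3.4,-1.4,5],0],[[-17,18,32],[-3.7,-1.6,5.9],0],[[-18.7,20.2,35.6],[-3.7,-1.6,5.9],0],[[-18.7,20.2,35.6],[-3.7,-1.6,5.9],0]]'
python3 - <<'E'
from h import *
yw=np.radians(-30);r=ori(56,yw,90);z=r.as_matrix()[:,2];c=np.array([.462,-.340,.028])
p=c-.125*z;rows([(p+[0,0,.08],r),(p,r)]);print(ctrl.read_state()["qpos"].round(2),p)
snap("wrist","w2")
E
```

```text
time: 8.25
ee_pos: [0.3787, -0.2851, 0.1848]
tool_rot: [3.101, -0.94, -0.386]
ft_force: [0.6, -0.4, -0.7]
finger_gap: 1.004
gripper_force: 0.0
[[-4.1, 2.0, 4.6], [-0.84, 0.52, 0.04]]
[[-4.1, 2.0, 4.6], [-7.3, 0.33, 4.76]]
[-0.93  0.09  2.61  2.36  0.58 -1.22] [ 0.37225405 -0.28818515  0.09789911]
```

View pics/w2.png

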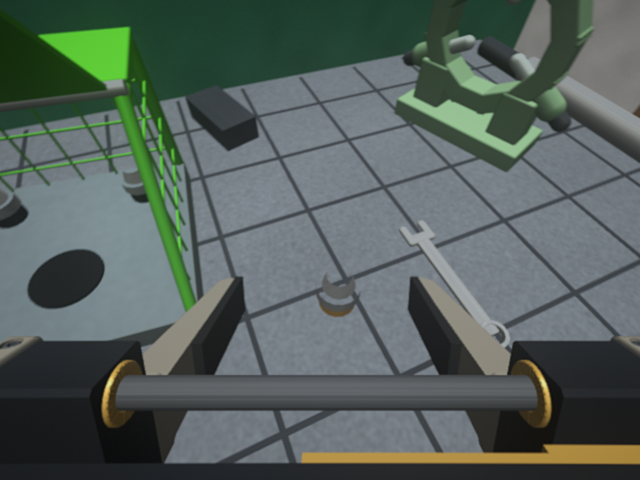

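The wrist view shows the chuck at (337,293), between the open fingers, and the pad at (66,278) under the raised door. I measure both of them here.

```bash
cat > m3.py <<'E'
from h import *
from scipy.optimize import least_squares
d=np.load("pics/w2.npz");W=np.nan_to_num(d["W"],nan=-9);c=d["c"].astype(int);u,v=np.meshgrid(np.arange(640),np.arange(480))
box=lambda a,b,e,f:(u>=a)&(u<=b)&(v>=e)&(v<=f)
m=box(20,110,245,312)&(c.max(2)<45)&(abs(W[...,2]-.037)<.012)
P=W[m];print("pad",len(P),np.median(P,0),cv2.minEnclosingCircle(P[:,:2].astype(np.float32)),"expect",L(-.042,0,.037))
for lo,hi,rad in((.022,.034,.024),(.004,.018,.021)):
    Q=W[box(312,362,265,322)&(W[...,2]>lo)&(W[...,2]<hi)]
    x=least_squares(lambda x:np.hypot(Q[:,0]-x[0],Q[:,1]-x[1])-rad,[.461,-.335],loss="soft_l1",f_scale=.002);print("fit",len(Q),x.x,np.abs(x.fun).mean())
E
python3 m3.py
```

```text
pad 2996 [ 0.57684574 -0.08327857  0.03727265] ((0.5792148113250732, -0.08335201442241669), 0.03544849529862404) expect [ 0.57883008 -0.0828098   0.037     ]
fit 213 [ 0.46140514 -0.33986438] 0.0002235580632728192
fit 114 [ 0.46145279 -0.33976865] 0.00023196602290978606
```

```bash
python3 - <<'E'
from h import *
yw=np.radians(-30);r=ori(56,yw,90);z=r.as_matrix()[:,2];c=np.array([.4615,-.3398,.028])
rows([(c-.085*z,r),(c-.055*z,r),(c-.025*z,r),(c+.005*z,r)])
E
```

```text
[[-3.8, 2.0, 4.0], [-7.02, 0.57, 8.73]]
[[-3.8, 2.0, 4.0], [-6.92, 0.77, 11.72]]
[[-3.8, 2.0, 4.0], [-6.83, 0.98, 14.71]]
[[-3.8, 2.0, 4.0], [-6.73, 1.18, 17.71]]
```

```bash
python3 -m handwheel '[[[-1,0.5,1],[-1.8,0.1,2.2],0],[[-2,1,2],[-3.5,0.3,4.4],0],[[-3,1.5,3],[-5.2,0.4,6.5],0],[[-3.8,2,4],[-7,0.6,8.7],0],[[-3.8,2,4],[-7,0.6,8.7],0],[[-3.8,2,4],[-7,0.6,8.7],0]]'
python3 - <<'E'
from h import *
yw=np.radians(-30);r=ori(56,yw,90);z=r.as_matrix()[:,2];c=np.array([.4615,-.3398,.028])
rows([(c-.055*z,r),(c-.025*z,r),(c+.005*z,r)]);print(ctrl.read_state()["qpos"].round(2))
E
```

```text
time: 8.8
ee_pos: [0.4022, -0.3016, 0.0741]
tool_rot: [3.141, -0.97, -0.506]
ft_force: [-0.1, 0.4, 0.2]
finger_gap: 1.002
gripper_force: 0.0
[[-0.8, 0.4, 0.6], [0.14, 0.38, 2.92]]
[[-0.8, 0.4, 0.6], [0.16, 0.43, 5.92]]
[[-0.8, 0.4, 0.6], [0.18, 0.47, 8.91]]
[-0.83  0.62  2.62  2.84  1.07 -1.61]
```

```bash
python3 -m handwheel '[[[-0.8,0.4,0.6],[0.1,0.4,1.5],0],[[-0.8,0.4,0.6],[0.1,0.4,2.9],0],[[-0.8,0.4,0.6],[0.2,0.4,4.4],0],[[-0.8,0.4,0.6],[0.2,0.5,5.9],0],[[-0.8,0.4,0.6],[0.2,0.5,7],0],[[-0.8,0.4,0.6],[0.2,0.5,8],0],[[-0.8,0.4,0.6],[0.2,0.5,8.9],0],[[-0.8,0.4,0.6],[0.2,0.5,8.9],0],[[-0.8,0.4,0.6],[0.2,0.5,8.9],0],[[-0.8,0.4,0.6],[0.2,0.5,8.9],0]]'
cat > gp.py <<'E'
from h import *
st=ctrl.read_state();T=R.from_euler("xyz",st["tool_rot"]).as_matrix();g=np.array(st["ee_pos"])-.005*T[:,2]
print("grasp",g.round(4),"toolz",T[:,2].round(3),"q",st["qpos"].round(2),"gap",st["finger_gap"],st["gripper_force"],"t",st["time"])
E
python3 gp.py
```

```text
time: 9.63
ee_pos: [0.4642, -0.3439, 0.0301]
tool_rot: [3.135, -0.984, -0.521]
ft_force: [-0.5, 0.1, -0.4]
finger_gap: 1.003
gripper_force: 0.0
grasp [ 0.4606 -0.3418  0.0329] toolz [ 0.719 -0.42  -0.554] q [-0.75  0.75  2.46  2.93  1.05 -1.59] gap 1.0026019991506019 0.0 t 9.6333
```

```bash
python3 - <<'E'
from h import *
yw=np.radians(-30);r=ori(56,yw,90);z=r.as_matrix()[:,2];c=np.array([.4615,-.3398,.028])
rows([(c+.005*z,r)])
E
```

```text
[[0.3, -0.4, 0.1], [-0.42, -0.22, 0.25]]
```

```bash
python3 -m handwheel '[[[0,0,0],[-0.4,-0.2,0.2],0],[[0,0,0],[-0.4,-0.2,0.2],0],[[0,0,0],[-0.4,-0.2,0.2],0.3],[[0,0,0],[-0.4,-0.2,0.2],1],[[0,0,0],[-0.4,-0.2,0.2],1],[[0,0,0],[-0.4,-0.2,0.2],1],[[0,0,0],[-0.4,-0.2,0.2],1],[[0,0,0],[-0.4,-0.2,0.2],1],[[0,0,0],[-0.4,-0.2,0.2],1]]' 35
python3 gp.py
```

```text
time: 10.38
ee_pos: [0.4651, -0.3423, 0.0255]
tool_rot: [3.135, -0.984, -0.521]
ft_force: [-1.0, -2.6, 0.3]
finger_gap: 0.518
gripper_force: 23.3
grasp [ 0.4615 -0.3402  0.0283] toolz [ 0.719 -0.42  -0.554] q [-0.74  0.76  2.46  2.94  1.07 -1.6 ] gap 0.5180896956596577 23.293085396289825 t 10.3833
```

```bash
python3 -m handwheel '[[[0,0,0],[0,0,0],1],[[0,0,0],[0,0,0],1],[[0,0,0],[1,0,-0.7],1],[[0,0,0],[2.5,0,-1.7],1],[[0,0,0],[5,0,-3.3],1],[[0,0,0],[7.5,0,-5],1],[[0,0,0],[8.3,0,-5.5],1],[[0,0,0],[8.3,0,-5.5],1],[[0,0,0],[8.3,0,-5.5],1]]'
python3 gp.py
python3 - <<'E'
from h import *
r=ori(56.3,None,90);z=r.as_matrix()[:,2]
rows([(L(-.165,.003,.14)+.005*z,r),(L(-.155,0,.09)+.005*z,r),(L(-.042,0,.073)+.005*z,r)])
E
```

```text
time: 11.13
ee_pos: [0.465, -0.3418, 0.1249]
tool_rot: [3.134, -0.983, -0.521]
ft_force: [-0.1, 0.3, -6.5]
finger_gap: 0.513
gripper_force: 35.0
grasp [ 0.4614 -0.3397  0.1277] toolz [ 0.718 -0.421 -0.554] q [-0.74  0.43  2.48  2.88  0.76 -1.51] gap 0.5128392864720287 34.999269247055054 t 11.1333
[[20.3, 0.0, -13.2], [-6.74, -23.51, -12.51]]
[[20.3, 0.0, -13.2], [-10.32, -23.67, -8.88]]
[[20.3, 0.0, -13.2], [-6.01, -28.31, 0.63]]
```

```bash
python3 -m handwheel '[[[1,0,-0.7],[-0.3,-1,-0.6],1],[[3,0,-2],[-0.9,-3,-1.7],1],[[5,0,-3.3],[-1.5,-5.3,-2.8],1],[[7,0,-4.6],[-2.2,-7.6,-4],1],[[9,0,-5.9],[-2.9,-10,-5.2],1],[[11,0,-7.2],[-3.6,-12.3,-6.5],1],[[13,0,-8.5],[-4.3,-14.7,-7.8],1],[[15,0,-9.8],[-5,-17,-9],1],[[17,0,-11],[-5.7,-19.4,-10.3],1],[[19,0,-12.3],[-6.3,-21.7,-11.5],1],[[20.3,0,-13.2],[-6.7,-23.5,-12.5],1],[[20.3,0,-13.2],[-6.7,-23.5,-12.5],1]]'
cat > pl.py <<'E'
from h import *
r=ori(56.3,None,90);z=r.as_matrix()[:,2];p=np.array([.579,-.083,0]);ex=ax()[0]
G=lambda dx,h:(p+dx*ex+[0,0,h]+.005*z,r)
rows([G(-.11,.085),G(-.08,.078),G(-.05,.074),G(-.02,.074),G(0,.074),G(0,.0665)])
E
python3 gp.py; python3 pl.py
```

```text
time: 12.13
ee_pos: [0.4798, -0.0686, 0.1402]
tool_rot: [-3.138, -0.967, -0.099]
ft_force: [0.1, -0.4, -5.3]
finger_gap: 0.512
gripper_force: 35.0
grasp [ 0.4757 -0.0682  0.1431] toolz [ 0.819 -0.078 -0.568] q [-0.22  0.32  2.66  3.    0.8  -1.54] gap 0.5120969126595356 34.99929964542389 t 12.1333
[[-0.5, 0.9, 0.2], [-5.1, 0.4, 2.83]]
[[-0.5, 0.9, 0.2], [-3.97, 0.43, 5.69]]
[[-0.5, 0.9, 0.2], [-2.6, 0.45, 8.39]]
[[-0.5, 0.9, 0.2], [-0.89, 0.48, 10.86]]
[[-0.5, 0.9, 0.2], [0.24, 0.5, 12.5]]
[[-0.5, 0.9, 0.2], [-0.37, 0.5, 12.93]]
```

```bash
python3 -m handwheel '[[[0,0,0],[-0.6,0,1],1],[[0,0,0],[-1.4,0.1,2],1],[[0,0,0],[-2.2,0.2,3],1],[[0,0.4,0],[-3,0.3,4],1],[[-0.5,0.9,0.2],[-3.5,0.4,5],1],[[-0.5,0.9,0.2],[-4,0.4,5.7],1],[[-0.5,0.9,0.2],[-4,0.4,5.7],1],[[-0.5,0.9,0.2],[-4,0.4,5.7],1]]'
python3 gp.py; python3 pl.py
```

```text
time: 12.8
ee_pos: [0.5029, -0.0781, 0.0743]
tool_rot: [-3.141, -0.981, -0.112]
ft_force: [-0.2, -0.9, -4.9]
finger_gap: 0.515
gripper_force: 35.0
grasp [ 0.4988 -0.0777  0.0771] toolz [ 0.826 -0.092 -0.556] q [-0.22  0.64  2.62  3.04  1.1  -1.58] gap 0.5151114970729852 34.9992299079895 t 12.8
[[0.3, 0.1, -0.2], [-0.99, -0.29, -2.91]]
[[0.3, 0.1, -0.2], [0.09, -0.31, -0.03]]
[[0.3, 0.1, -0.2], [1.43, -0.33, 2.69]]
[[0.3, 0.1, -0.2], [3.09, -0.35, 5.18]]
[[0.3, 0.1, -0.2], [4.21, -0.37, 6.85]]
[[0.3, 0.1, -0.2], [3.58, -0.37, 7.26]]
```

```bash
python3 -m handwheel '[[[0,0,0],[0.7,-0.3,1.3],1],[[0,0,0],[1.4,-0.3,2.7],1],[[0,0,0],[2.2,-0.3,3.9],1],[[0,0,0],[3.1,-0.3,5.2],1],[[0,0,0],[3.7,-0.3,6],1],[[0,0,0],[4.2,-0.4,6.8],1],[[0,0,0],[4.2,-0.4,6.8],1],[[0,0,0],[4.2,-0.4,6.8],1],[[0,0,0],[4.2,-0.4,6.8],1]]'
python3 gp.py; python3 pl.py|tail -2; python3 -c "
from h import *
snap('wrist','w3')"
```

```text
time: 13.55
ee_pos: [0.5829, -0.0831, 0.0734]
tool_rot: [3.142, -0.984, -0.112]
ft_force: [0.3, -0.1, -5.5]
finger_gap: 0.514
gripper_force: 35.0
grasp [ 0.5787 -0.0826  0.0761] toolz [ 0.828 -0.093 -0.554] q [-0.18  0.6   2.46  3.07  0.91 -1.56] gap 0.5139040182819408 34.99925136566162 t 13.55
[[0.3, -0.1, -0.2], [-0.16, 0.03, 0.14]]
[[0.3, -0.1, -0.2], [-0.78, 0.03, 0.56]]
```

View pics/w3.png

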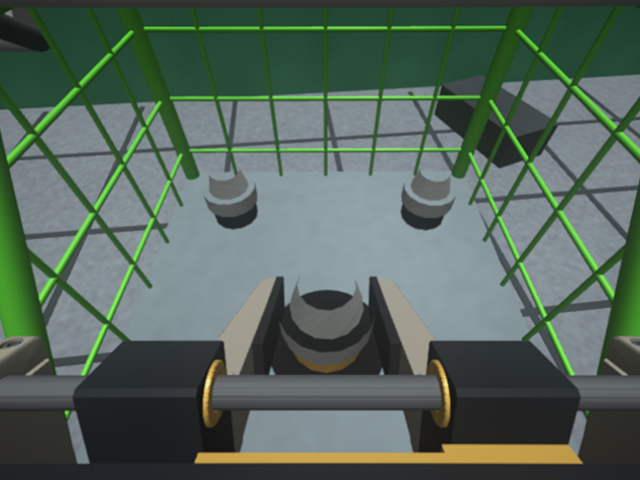

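The wrist view shows the chuck at (327,330), centred over the pad and between the fingers, with both spares behind it untouched at (232,200) and (428,200). Lowering now.

```bash
python3 -m handwheel '[[[0,0,0],[-0.2,0,0.15],1],[[0,0,0],[-0.4,0,0.3],1],[[0,0,0],[-0.6,0,0.42],1],[[0,0,0],[-0.7,0,0.48],1],[[0,0,0],[-0.8,0,0.55],1],[[0,0,0],[-0.8,0,0.55],1],[[0,0,0],[-0.8,0,0.55],1]]'
python3 gp.py; python3 pl.py|tail -1
```

```text
time: 14.18
ee_pos: [0.5841, -0.0833, 0.0638]
tool_rot: [3.141, -0.985, -0.112]
ft_force: [0.4, 0.2, -5.7]
finger_gap: 0.512
gripper_force: 35.0
grasp [ 0.58   -0.0828  0.0666] toolz [ 0.828 -0.093 -0.553] q [-0.17  0.64  2.46  3.08  0.94 -1.57] gap 0.511716682621472 34.99925494194031 t 14.1833
[[0.3, -0.2, -0.2], [-0.06, 0.02, -0.07]]
```

Not in contact yet (fz -5.7). I lower 1 mm at a time.

```bash
python3 -m handwheel '[[[0,0,0],[-0.08,0,0],1],[[0,0,0],[-0.1,0,0],1],[[0,0,0],[-0.1,0,0],1],[[0,0,0],[-0.1,0,0],1]]'
python3 -m handwheel '[[[0,0,0],[-0.05,0,0.03],1],[[0,0,0],[-0.1,0,0.05],1],[[0,0,0],[-0.1,0,0.05],1]]'
```

```text
time: 14.52
ee_pos: [0.5836, -0.0833, 0.0633]
tool_rot: [3.141, -0.986, -0.112]
ft_force: [-0.5, -0.4, -5.4]
finger_gap: 0.508
gripper_force: 35.0
time: 14.77
ee_pos: [0.5838, -0.0832, 0.0626]
tool_rot: [3.141, -0.987, -0.112]
ft_force: [-0.6, -0.9, -1.6]
finger_gap: 0.508
gripper_force: 35.0
```

```bash
python3 -m handwheel '[[[0,0,0],[0,0,0],0.35],[[0,0,0],[0,0,0],0.2],[[0,0,0],[0,0,0],0.1],[[0,0,0],[0,0,0],0.1],[[0,0,0],[0,0,0],0.1],[[0,0,0],[0,0,0],0.1],[[0,0,0],[0,0,0],0.1]]' 20
python3 -m handwheel '[[[0,0,0],[0,0,-1],0.1],[[0,0,0],[0,0,-2],0.1],[[0,0,0],[0,0,-4],0.1],[[0,0,0],[0,0,-6],0.1],[[0,0,0],[0,0,-8],0.1],[[0,0,0],[0,0,-9],0.1],[[0,0,0],[0,0,-9],0.1],[[0,0,0],[0,0,-9],0.1]]'
python3 gp.py;  python3 -c "
from h import *
snap('wrist','w4')"
```

```text
time: 15.35
ee_pos: [0.5836, -0.0832, 0.0622]
tool_rot: [3.141, -0.986, -0.112]
ft_force: [-0.6, 0.3, -0.4]
finger_gap: 0.898
gripper_force: 0.0
time: 16.02
ee_pos: [0.5091, -0.075, 0.1125]
tool_rot: [3.141, -0.987, -0.112]
ft_force: [0.4, -0.6, -0.3]
finger_gap: 0.899
gripper_force: 0.0
grasp [ 0.505  -0.0745  0.1152] toolz [ 0.829 -0.093 -0.551] q [-0.2   0.47  2.62  3.05  0.93 -1.57] gap 0.898557723743313 0.0 t 16.0167
```

View pics/w4.png

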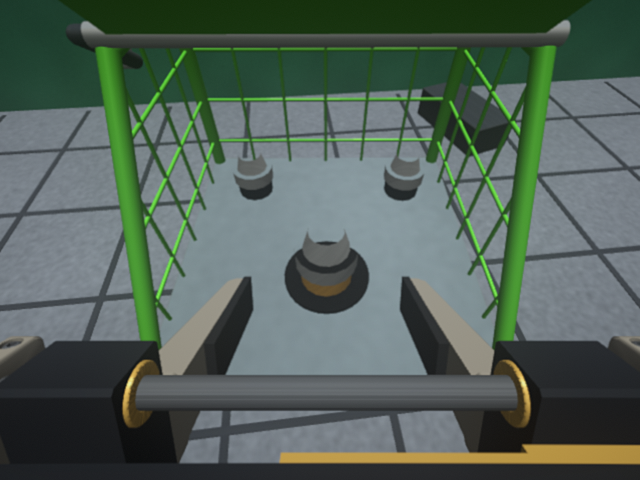

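The wrist view shows the chuck standing upright in the middle of the pad, at (326,265), with the fingers clear of it. I verify the numbers and plan the exit to the left of the raised door.

```bash
python3 - <<'E'
from h import *
from scipy.optimize import least_squares
d=np.load("pics/w4.npz");W=np.nan_to_num(d["W"],nan=-9);c=d["c"].astype(int);u,v=np.meshgrid(np.arange(640),np.arange(480))
box=lambda a,b,e,f:(u>=a)&(u<=b)&(v>=e)&(v<=f)
m=box(280,372,238,316)&(c.max(2)<45)&(abs(W[...,2]-.037)<.01);P=W[m];print("pad",cv2.minEnclosingCircle(P[:,:2].astype(np.float32)))
Q=W[box(290,362,228,300)&(W[...,2]>.06)&(W[...,2]<.071)]
x=least_squares(lambda x:np.hypot(Q[:,0]-x[0],Q[:,1]-x[1])-.024,[.579,-.083],loss="soft_l1",f_scale=.002);print("fit",len(Q),x.x,np.abs(x.fun).mean(), W[box(290,362,228,300)][:,2].max())
st=ctrl.read_state();p=st["ee_pos"];r=R.from_euler("xyz",st["tool_rot"])
rows([(p+[-.02,.005,.025],r),([.485,.165,.16],r),([.485,.165,.40],r)])
E
```

```text
pad ((0.578972339630127, -0.08292032033205032), 0.03468982130289078)
fit 494 [ 0.579435   -0.08305474] 0.000263523637007569 0.09262700168214462
[[0.0, 0.0, 0.0], [0.96, -0.27, -3.08]]
[[0.0, 0.0, 0.0], [1.16, -23.58, -6.92]]
[[0.0, 0.0, 0.0], [21.18, -23.57, -20.15]]
```

```bash
python3 -m handwheel '[[[0,0,0],[0.5,0,-1.5],0.3],[[0,0,0],[1,-0.3,-3],0.6],[[0,0,0],[1,-2,-3.2],0.8],[[0,0,0],[1,-5,-3.8],0.8],[[0,0,0],[1,-8,-4.3],0.8],[[0,0,0],[1.1,-11,-4.8],0.8],[[0,0,0],[1.1,-14,-5.3],0.8],[[0,0,0],[1.1,-17,-5.8],0.8],[[0,0,0],[1.1,-20,-6.3],0.8],[[0,0,0],[1.2,-23.6,-6.9],0.8],[[0,0,0],[1.2,-23.6,-6.9],0.8],[[0,0,0],[1.2,-23.6,-6.9],0.8]]'
python3 gp.py
python3 - <<'E'
from h import *
st=ctrl.read_state();p=np.array(st["ee_pos"]);r=R.from_euler("xyz",st["tool_rot"])
rows([(p+[0,0,.12],r),(p+[0,0,.27],r)])
t=L(.046,.19,.245);o=ori(0,np.radians(8));print(t);rows([(t+[0,0,.12],o)])
E
```

```text
time: 17.07
ee_pos: [0.4853, 0.1696, 0.1603]
tool_rot: [-3.139, -0.987, -0.109]
ft_force: [0.6, -1.0, 0.5]
finger_gap: 0.198
gripper_force: 0.0
grasp [0.4812 0.17   0.163 ] toolz [ 0.83  -0.088 -0.551] q [ 0.78  0.31  2.49  4.27  0.8  -1.94] gap 0.19802920940574115 0.0 t 17.0667
[[0.0, 0.0, 0.0], [10.01, -0.02, -6.61]]
[[0.0, 0.0, 0.0], [22.53, -0.04, -14.88]]
[0.68620842 0.09695085 0.245     ]
[[50.8, -39.7, -94.6], [28.52, 5.06, 6.02]]
```

```bash
python3 -m handwheel '[[[5,0,-3.3],[0,0,0],0.8],[[10,0,-6.6],[0,0,0],0.8],[[15,0,-10],[0,0,0],0.8],[[20,0,-13],[0,0,0],0.8],[[25,0,-16.5],[0,0,0],0.8],[[30,0,-20],[0,0,0],0.8],[[35,0,-23],[0,0,0],0.8],[[40,0,-26.5],[0,0,0],0.8],[[40,0,-26.5],[0,0,0],1]]'
python3 gp.py
```

```text
time: 17.82
ee_pos: [0.4867, 0.1651, 0.1604]
tool_rot: [3.141, -0.995, 0.517]
ft_force: [0.5, 0.3, 0.6]
finger_gap: 0.15
gripper_force: 0.0
grasp [0.483  0.163  0.1632] toolz [ 0.73   0.414 -0.544] q [ 0.09  0.28  2.58  2.6   0.75 -1.4 ] gap 0.15034857259766948 0.0 t 17.8167
```

```bash
python3 - <<'E'
from h import *
o=ori(56.5,1.15,90)
rows([([.46,.22,.19],ori(56.5,.85,90)),([.44,.26,.24],o),([.44,.26,.40],o)])
E
```

```text
[[16.0, -0.5, -10.5], [2.69, -6.09, -1.28]]
[[30.4, -0.5, -19.9], [7.02, -10.56, -3.81]]
[[30.4, -0.5, -19.9], [20.44, -10.55, -12.52]]
```

```bash
python3 -m handwheel '[[[5.5,0,-3.5],[0.9,-2,-0.4],1],[[11,0,-7],[1.8,-4,-0.9],1],[[16,0,-10.5],[2.7,-6.1,-1.3],1],[[21,0,-13.7],[4.2,-7.6,-2.1],1],[[26,0,-17],[5.6,-9.1,-3],1],[[30.4,0,-20],[7,-10.6,-3.8],1],[[30.4,0,-20],[9,-10.6,-5],1],[[30.4,0,-20],[11,-10.6,-6.3],1],[[30.4,0,-20],[11,-10.6,-6.3],1]]'
python3 gp.py
python3 - <<'E'
from h import *
p=[.44,.24,.42]
rows([(p,ori(40,1.1,90)),(p,ori(0,np.radians(8),0)),(p,ori(0,np.radians(8),90))])
E
```

```text
time: 18.57
ee_pos: [0.4431, 0.2607, 0.2909]
tool_rot: [3.124, -0.996, 1.162]
ft_force: [2.1, -0.1, 1.0]
finger_gap: 0.003
gripper_force: 0.0
grasp [0.4413 0.2569 0.2936] toolz [ 0.349  0.763 -0.544] q [-0.01  0.01  2.32  1.37  0.9  -0.58] gap 0.003228108547768926 0.0 t 18.5667
[[-1.7, -17.1, 2.2], [9.73, 0.69, -8.71]]
[[16.5, -55.3, -29.2], [9.73, 0.69, -8.71]]
[[-28.2, -52.3, 53.0], [9.73, 0.69, -8.71]]
```

```bash
python3 -m handwheel '[[[0,0,0],[3,0,-2.5],1],[[0,-3,0],[6,0.3,-5],1],[[2,-9,-3],[9.7,0.7,-8.7],1],[[4,-15,-7],[9.7,0.7,-8.7],1],[[6,-21,-10.5],[9.7,0.7,-8.7],1],[[8,-27,-14],[9.7,0.7,-8.7],1],[[10,-33,-17.5],[9.7,0.7,-8.7],1],[[12,-39,-21],[9.7,0.7,-8.7],1],[[14,-46,-24.5],[9.7,0.7,-8.7],1],[[15.5,-52,-27.5],[9.7,0.7,-8.7],1],[[16.5,-55.3,-29.2],[9.7,0.7,-8.7],1],[[16.5,-55.3,-29.2],[9.7,0.7,-8.7],1]]'
python3 gp.py
python3 - <<'E'
from h import *
t=L(.046,.19,.245);o=ori(0,np.radians(8));tip=np.array([0,0,ctrl.tcp_to_tips]);print(t,tip)
rows([(t+tip+[0,0,.17],o),(t+tip+[0,0,.03],o)])
E
```

```text
time: 19.57
ee_pos: [0.4394, 0.2416, 0.4146]
tool_rot: [-3.134, 0.006, 1.715]
ft_force: [-0.3, 1.3, -0.3]
finger_gap: 0.007
gripper_force: 0.0
grasp [0.4394 0.2416 0.4196] toolz [-0.006 -0.007 -1.   ] q [ 0.5   0.03  1.63 -0.    1.49  0.36] gap 0.0066433432404356145 0.0 t 19.5667
[0.68620842 0.09695085 0.245     ] [0.    0.    0.014]
[[-0.4, 0.3, 0.3], [-17.87, 22.33, -1.5]]
[[-0.4, 0.3, 0.3], [-17.79, 22.44, 12.5]]
```

```bash
python3 -m handwheel '[[[0,0,0],[-2,2.5,-0.3],1],[[0,0,0],[-4.5,5.5,-0.6],1],[[0,0,0],[-7,8.5,-0.9],1],[[0,0,0],[-9.2,11.5,-1.2],1],[[0,0,0],[-11.5,14.5,-1.5],1],[[0,0,0],[-14,17.5,-1.5],1],[[0,0,0],[-16,20,-1.5],1],[[0,0,0],[-17.8,22.3,-1.5],1],[[0,0,0],[-17.8,22.4,2],1],[[0,0,0],[-17.8,22.4,5],1],[[0,0,0],[-17.8,22.4,5],1],[[0,0,0],[-17.8,22.4,5],1]]'
python3 gp.py
python3 - <<'E'
from h import *
im,W=snap("wrist","w5");c=im["color"].astype(int);m=(c[...,0]>120)&(c[...,1]<70)&(c[...,2]<70)
P=W[m];P=P[abs(P[:,2]-.243)<.015];print(len(P),np.median(P,0),cv2.minAreaRect(P[:,:2].astype(np.float32)))
t=L(.046,.19,.245);o=ori(0,np.radians(8));rows([(t+[0,0,.014],o)])
E
```

```text
time: 20.57
ee_pos: [0.6842, 0.0948, 0.3635]
tool_rot: [-3.134, -0.002, 1.709]
ft_force: [0.9, 1.0, 0.6]
finger_gap: 0.002
gripper_force: 0.0
grasp [0.6842 0.0948 0.3685] toolz [-0.008  0.001 -1.   ] q [ 0.13  0.38  1.31  0.    1.47 -0.  ] gap 0.0023031466600093686 0.0 t 20.5667
1132 [0.68123483 0.07369425 0.24556925] ((0.6977022886276245, 0.0900995060801506), (0.05697021633386612, 0.06194620952010155), 82.99048614501953)
[[-0.2, -0.1, -0.0], [0.1, 0.16, 10.7]]
```

View pics/w5.png

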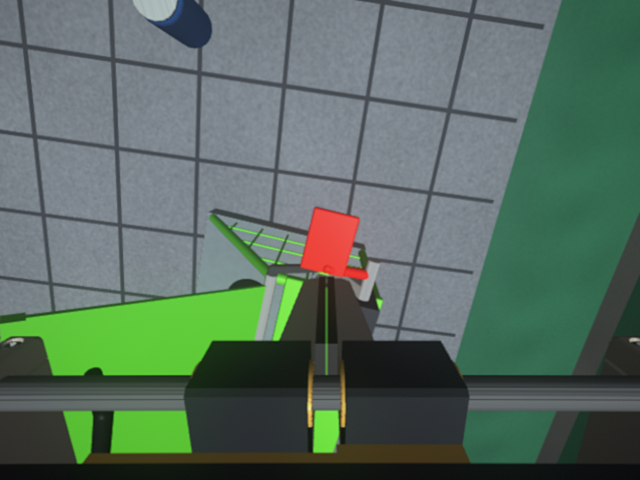

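The wrist view shows the red tab with its corners at about (315,207), (358,217), (349,275) and (301,267), and the closed fingertips near (326,280). I get its centre from its own pixels, leaving out the arm at (355,272).

```bash
python3 - <<'E'
from h import *
d=np.load("pics/w5.npz");W=np.nan_to_num(d["W"],nan=-9);c=d["c"].astype(int);u,v=np.meshgrid(np.arange(640),np.arange(480))
m=(c[...,0]>150)&(c[...,1]<90)&(c[...,2]<90)&(u>=298)&(u<=360)&(v>=203)&(v<=266)&(abs(W[...,2]-.245)<.015)
P=W[m];print(len(P),np.median(P,0),P.min(0),P.max(0))
ex,ey,ez=ax();D=P-HG;a=D@ex;b=D@ey
print("locker x",np.percentile(a,[1,50,99]).round(4),"y",np.percentile(b,[1,50,99]).round(4))
s=ctrl.read_state();d=np.array(s["ee_pos"])-HG;print("tcp",d@ex,d@ey,s["time"],s["ee_pos"])
E
```

```text
2564 [0.68588801 0.09571778 0.24583796] [0.66416943 0.06706444 0.24221671] [0.70836757 0.12114652 0.24812713]
locker x [0.0276 0.0458 0.066 ] y [0.1613 0.1889 0.2122]
tcp 0.045077960067317006 0.18850062397216374 20.6167 [0.6851347  0.09555607 0.36602752]
```

```bash
python3 -m handwheel '[[[0,0,0],[0,0,2],1],[[0,0,0],[0,0,4.5],1],[[0,0,0],[0,0,7],1],[[0,0,0],[0,0,9],1],[[0,0,0],[0,0,10],1],[[0,0,0],[0,0,10.4],1],[[0,0,0],[0,0,10.8],1],[[0,0,0],[0,0,11.2],1],[[0,0,0],[0,0,11.5],1],[[0,0,0],[0,0,11.8],1],[[0,0,0],[0,0,11.9],1],[[0,0,0],[0,0,11.9],1]]'
python3 -m handwheel '[[[0,0,0],[0,0,0],1],[[0,0,0],[0,0,0],1],[[0,0,0],[0,0,0],1],[[0,0,0],[0,0,0],1],[[0,0,0],[0,0,0],1],[[0,0,0],[0,0,0],1],[[0,0,0],[0,0,0],1],[[0,0,0],[0,0,0],1],[[0,0,0],[0,0,0],1],[[0,0,0],[0,0,0],1],[[0,0,0],[0,0,0],1],[[0,0,0],[0,0,0],1]]'
```

```text
time: 21.62
ee_pos: [0.685, 0.0976, 0.2494]
tool_rot: [-3.14, -0.002, 1.713]
ft_force: [-6.2, -0.1, 6.0]
finger_gap: 0.008
gripper_force: 3.4
time: 22.62
ee_pos: [0.6851, 0.0976, 0.2498]
tool_rot: [-3.14, -0.002, 1.713]
ft_force: [-5.6, 0.0, 5.2]
finger_gap: 0.004
gripper_force: 3.4
```

```bash
cat > dr.py <<'E'
from h import *
im=ctrl.get_image("scene");W=np.nan_to_num(world(im),nan=-9);W[im["z_map"]==0]=-9
ex,ey,ez=ax();D=W-HG;a=D@ex;b=D@ey;c=im["color"].astype(int)
m=(a<-.01)&(a>-.25)&(abs(b)<.1)&(D[...,2]>-.17)&(D[...,2]<.2)&(c[...,1]>c[...,0]*1.3)&(c[...,1]>c[...,2]*1.3)
print("green in front of hinge",m.sum(),"angle", np.round(np.percentile(np.arctan2(D[...,2][m],-a[m])+.96,[10,50,90]),2), ctrl.read_state()["time"])
E
python3 dr.py
```

```text
green in front of hinge 328 angle [-0.04  0.33  0.35] 22.6667
```

```bash
python3 -m handwheel '[[[0,0,0],[0,0,0],1],[[0,0,0],[0,0,0],1],[[0,0,0],[0,0,0],1]]'; python3 dr.py
python3 -m handwheel '[[[0,0,0],[0,0,-0.5],1],[[0,0,0],[0,0,-1],1],[[0,0,0],[0,0,-2],1],[[0,0,0],[0,0,-4],1],[[0,0,0],[0,0,-7],1],[[0,0,0],[0,0,-10],1],[[0,0,0],[0,0,-14],1],[[0,0,0],[0,0,-17],1],[[0,0,0],[0,0,-17],1],[[0,0,0],[0,0,-17],1],[[0,0,0],[0,0,-17],1],[[0,0,0],[0,0,-17],1]]'; python3 dr.py
python3 -m handwheel '[[[0,0,0],[2,-4,0],1],[[0,0,0],[4,-8,0],1],[[0,0,0],[6,-12,0],1],[[0,0,0],[8,-16,0],1],[[0,0,0],[10,-20,0],1],[[0,0,0],[12,-22,0],1],[[0,0,0],[14,-22,0],1],[[0,0,0],[14,-22,0],1],[[0,0,0],[14,-22,0],1],[[0,0,0],[14,-22,0],1],[[0,0,0],[14,-22,0],1],[[0,0,0],[14,-22,0],1]]'; python3 dr.py
```

```text
time: 22.92
ee_pos: [0.6851, 0.0976, 0.2498]
tool_rot: [-3.14, -0.002, 1.712]
ft_force: [-4.9, 0.3, 6.6]
finger_gap: 0.008
gripper_force: 3.4
green in front of hinge 82 angle [-0.39  0.06  0.09] 22.9667
time: 23.97
ee_pos: [0.685, 0.097, 0.4156]
tool_rot: [-3.137, -0.002, 1.712]
ft_force: [-1.2, -0.4, -0.2]
finger_gap: 0.005
gripper_force: 0.0
green in front of hinge 76 angle [-0.48 -0.04 -0.02] 24.0167
time: 25.02
ee_pos: [0.4486, 0.2039, 0.4173]
tool_rot: [-3.138, -0.001, 1.711]
ft_force: [-0.3, -0.8, -0.1]
finger_gap: 0.005
gripper_force: 0.0
green in front of hinge 80 angle [-0.48 -0.04 -0.02] 25.0667
```

```bash
python3 - <<'E'
from h import *
im,W=snap("top","top2");W=np.nan_to_num(W,nan=-9);c=im["color"].astype(int);u,v=np.meshgrid(np.arange(640),np.arange(480))
g,b=c[...,1],c[...,2];m=(u>300)&(u<392)&(v>212)&(v<240)&(g>100)&(b<80)&(W[...,2]>.08)&(W[...,2]<.19);P=W[m]
s=np.linalg.lstsq(np.c_[P[:,:2],np.ones(len(P))],P[:,2],rcond=None)[0];print(len(P),np.degrees(np.arctan(np.hypot(*s[:2]))))
im,W=snap("scene","scene2")
a=cv2.resize(im["color"][190:310,220:360,::-1],None,fx=5,fy=5,interpolation=cv2.INTER_CUBIC);cv2.imwrite("pics/crop.png",a)
E
```

```text
1878 54.71249457118259
```

View pics/crop.png

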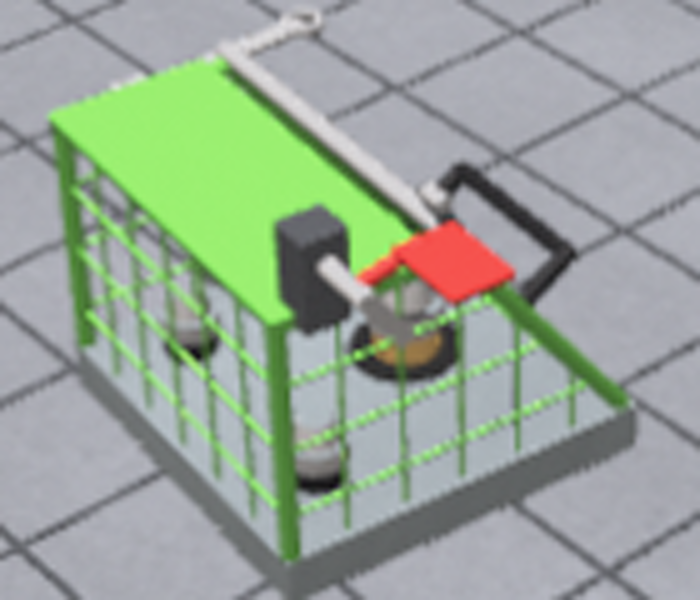

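The crop shows the door shut (its plane is at 54.7°), the tab back up at (455,260), and the gold-nutted chuck standing on the pad at (405,345). Handing in.

```bash
python3 -c "
from cell import ctrl
print(ctrl.finish_job())"
```

```text
the job is handed in; nothing more can be done
None
```

The job is handed in with no verdict returned; my last images show the door shut (about 54.7° against 55°), the release tab back up and the chuck standing on the pad (about 0.5 mm off centre when placed), and I saw no contact with the other things.

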